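# Return the packing bench's air valve to service

## Robot

A 6-joint arm with a two-finger parallel gripper is mounted at the origin on the work surface. World frame = base frame: x ahead of the robot, y to its left, z up, the work surface at z = 0. Lengths are in m, angles in rad, forces in N, time in s.
With the tool pointing down it reaches from about 0.3 to 0.875 m from the base axis. Payload 6.4 kg.
Tool frame: the origin (TCP) lies between the finger pads; the fingertips stand 25 mm ahead of it and the grasp point (between the pads) lies 6 mm ahead of it; z points along the fingers, y is the line along which they close (so a half turn about z gives the same grasp; the last joint's range is limited). The gripper opens to 85 mm and grips with 20 to 120 N. Pads are 22 mm wide; open, the fingers measure 114 mm over their backs; the gripper's body (76 mm by 85 mm) begins 54 mm behind the grasp point. The pads swing forward as they close: fully open they stand 13 mm farther back than shut.
Start: joints at [0.902, 0.181, 1.607, -0, 1.354, -0.206], TCP at [0.257, 0.515, 0.256] pointing down, gripper open.
Joint ranges: [-2.99, 2.99], [-0.89, 2.07], [0.3, 2.58], [-1.14, 4.28], [0, 2.63], [-3.12, 3.12]. Speed limits (rad/s): [2.57, 2.57, 3.01, 3.14, 3.14, 3.14].

## Interface

Orientations are given as a unit quaternion [w, x, y, z].
In Python, from bench import ctrl gives the robot as it stands.
- The arm moves only by the tool servo_tool, never from a script. Its argument "series" is text: rows parted by semicolons, each of 7 numbers parted by spaces: the gripper command: -1 is fully open, 1 is shut, values between are in proportion, then the shift along the tool's x, y, z in m, then the turn, a rotation vector about the tool's x, y, z in degrees. A call has 1 to 12 rows; each row is the pose to reach, as a shift and turn from the pose commanded when the call began, along the tool's axes at that moment; what a row does not reach only later rows make up. A row lasts 1/12 s, in which the tool goes at most 41.7 mm and 7.16 degrees, less where a joint would pass 70% of its speed; a pose out of reach is approached as far as the arm can. A call with a gripper value outside its range is refused whole. The fingers move at their own pace and stop on an object; the grip force is fixed at half the most. Time passes only in rows, so rows that repeat a pose let the fingers close. It gives the time, the measured TCP pose, the force, the opening and the grip force at its end, in the units of the state.
- ctrl.get_obs(): the state, without advancing time (a new reading comes with each control period).
- ctrl.camera(name): name is "scene" or "top" or "wrist"; returns a dict with "img" (384x512x3 uint8, red, green, blue), "z_map" (384x512 float32, m along the optical axis (not along the pixel's ray), 0 where there is no reading), "fovy" (degrees; the focal length in pixels is half the picture's height over the tangent of half this angle, whatever the lens; pixels are square), "cx", "cy" (the principal point, pixels), "extrinsics" (4x4, takes a point from camera to world coordinates); the wrist camera has in their place "T_tool_cam" (4x4, takes a point from camera to tool coordinates, whose origin is the TCP and whose axes are the flange's). Camera axes: x right, y down, z forward; pixel columns grow to the right and rows downward; lengths in m; the calibration is good to about 2 mm. The wrist camera is an equidistant fisheye: a pixel r from the principal point sees the ray r / f radians off the axis. A picture is of the moment at which its call begins: read the wrist's pose just before it.
- ctrl.hand_in(): hands the job in; it is judged then, once.
The state is a dict: "time_s": time; "q": joint angles; "dq": joint speeds; "joint_efforts": joint torques, N m; "eef_pos": TCP position; "eef_rot": TCP orientation; "wrist_force": force on the tool from outside, world axes, zero at the start; "torque": the same for the moment, N m; "opening": opening from 0.0 (shut) to 1.0 (fully open); "grasp_force": force on a finger pad.
Only numpy, scipy, OpenCV 4.12 (cv2) and the standard library are available. Lean on these libraries where they do the work, as an engineer would, in place of code of your own. Each camera call takes 0.05 s, during which the arm holds its last target. There are 200 camera calls.

## Task

Lift the red lock-out padlock up and off its hook beside the air valve and stand it upright in the free near half of the white foam tray, let go of it. Then turn the valve's sprung blue handle clockwise until the valve is shut (pointer at the red mark) and the handle yields by 5 to 10 degrees against the seat, no more, and from there open the valve anticlockwise by half a turn, so that its pointer stands at the green mark, and let go. Leave the three loose furniture handles where they are.

Things in the scene. Friction and masses are not known exactly. Their poses are not given: they have to be found in the camera images.
- station: Air valve station, fixed. Origin on the valve's axis at table height, z up. Aluminium base plate 12 mm thick (x -88 to 112, y -78 to 158 mm). On the axis: brass valve body, white dial (radius 58, top at z 52 mm) with a red mark on its -x side (shut) and a green mark on its +x side (half a turn open), black pointer, blue bar handle above. A yellow post and hook stand beside it.
- hook_mid (a point): Point on top of the hook bar where the padlock hangs: station x 0, y 105, z 190 mm, axes as the station's. The steel bar, 8 mm thick, runs level along x from the yellow post (20 mm square, centred at x 88, 190 mm tall) to x -26 mm, where its tip turns up by 14 mm (ends at x -38).
- valve (a joint): Valve opening (angle of the stem and its black pointer) in rad: 0 = shut, a hard stop; grows anticlockwise seen from above; half a turn = 3.14; end stop 5.0. At 0 the pointer, and with it the handle's white end, points to station -x. Turning takes about 0.08 N m; it stays where it is left.
- bar (a joint): Yield of the sprung handle bar against the stem in rad: 0 when let go, anticlockwise positive, 4 N m per rad. When the handle is turned clockwise against the seat it goes negative: about -0.09 at 5 degrees and -0.17 at 10 degrees of yield; past -0.25 the valve is damaged.
- valve_grip (a point): Centre of the blue handle bar, on the valve's axis, 96 mm above the table. Turns with the bar: its x axis is along the bar, whose -x end is white. The bar is 84 mm long, 16 mm thick, 30 mm tall (z 81 to 111 mm); below it only a hub of 13 mm radius, the thin pointer (z 66 to 70, 55 mm long) and the dial.
- lock: Red padlock, 0.2 to 0.4 kg. Origin at the centre of its underside, z up. Body 34 (x) by 56 (y) by 62 mm tall; above it a closed steel shackle of 9 mm bar, legs at y -19 and 19, inside top 96, outside top 105 mm above the origin. It hangs by the shackle on the hook bar, which passes through along x; lift it more than 15 mm, then move it to station -x.
- tray: White foam tray, 260 (x) by 250 (y) by 45 mm tall, fixed. Origin under its centre. Walls 15 mm, floor top at z 15 mm. Its far half (x from 21 mm) is full of sorted handles, tops at z 37 mm; the near half (x -115 to 21) is free except for part_a.
- part_a: Loose cast furniture handle, 84 x 26 x 22 mm, along its x, origin under its centre; loose in the tray's near half, beside its +y wall. Leave alone.
- part_b: Loose cast furniture handle, 84 x 26 x 22 mm, along its x, origin under its centre; lying on the table beyond the station and tray. Leave alone.
- part_c: Loose cast furniture handle, 84 x 26 x 22 mm, along its x, origin under its centre; lying on the table at the right, on the robot's side. Leave alone.
Not all that is in view belongs to the job. Leave any black or turquoise look-alike of the lock alone.

How it is judged:
On the way, in this order (a step that is already met when the one before it is completed fails the run):
1. the padlock is off the hook, standing upright in the free half of the tray, released, with the valve not yet shut (x of lock in the frame of tray between -0.115 and 0.012 m and y of lock in the frame of tray between -0.11 and 0.11 m and z of lock in the frame of tray below 0.022 m and angle between lock's own z axis and vertical below 0.15 rad and linear speed of lock below 0.03 m/s and contact force between the fingers and lock below 0.2 N and value of joint valve above 0.3 rad), for 0.2 s.
2. the valve is shut (opening below 0.02 rad) with the sprung handle yielding by at least 0.08 rad (0.3 N m) against the seat (value of joint valve below 0.02 rad and value of joint bar below -0.08 rad), for 0.2 s.
At the end, for the whole second after the job is handed in: the valve rests half a turn open (3.14 rad, within 0.10 rad), and the padlock stands at rest on the floor of the free half of the tray, upright within 0.15 rad (x of lock in the frame of tray between -0.115 and 0.012 m and y of lock in the frame of tray between -0.11 and 0.11 m and z of lock in the frame of tray below 0.022 m and angle between lock's own z axis and vertical below 0.15 rad and linear speed of lock below 0.03 m/s and value of joint valve between 3.04 and 3.24 rad and velocity of joint valve between -0.05 and 0.05 rad/s); the robot touches nothing.
It fails at once if the valve is forced (the sprung handle yields by more than 0.25 rad, 1 N m, clockwise) (value of joint bar below -0.25 rad).
It fails at once if a loose handle is moved by more than 30 mm (distance of any of part_a, part_b, part_c from where it was at the start of the episode above 0.03 m).
It also fails if it takes over 72 s, if anything falls off the work surface, if the arm or the gripper's body presses on something with over 40 N, if the wrist force passes 120 N, or if a joint passes its speed limit or range.

## Working session

There is one attempt and no reset: what is moved stays moved. The work goes in short steps, Python scripts to look and compute and a tool call to move; the robot and the scene stay as the last step left them, time stands still between calls to the robot, and variables do not carry over. Pictures are saved under pics/ and viewed, at most 10 in all, crops included, and the job is handed in when it is done.

Besides the shell and the picture viewer there is one more tool, called in YAML: its name, and indented under it one key for each argument. servo_tool: Moves the arm, as the interface text tells. Its arguments: {"type":"object","properties":{"series":{"type":"string"}},"required":["series"]}

```bash
ls; mkdir -p pics; cat > h.py <<'E'
import numpy as np, cv2
from bench import ctrl
from scipy.spatial.transform import Rotation as R
def cloud(c):
    h,w=c["z_map"].shape; f=h/2/np.tan(np.radians(c["fovy"])/2)
    u,v=np.meshgrid(np.arange(w),np.arange(h)); z=c["z_map"]
    P=np.stack([(u-c["cx"])/f*z,(v-c["cy"])/f*z,z],-1)
    E=np.array(c["extrinsics"]); return P@E[:3,:3].T+E[:3,3]
def save(n,img): cv2.imwrite(f"pics/{n}.png",img[...,::-1])
E
python3 - <<'E'
from h import *
o=ctrl.get_obs(); print({k:np.round(v,3) for k,v in o.items()})
for n in("scene","top"):
    c=ctrl.camera(n); save(n,c["img"]); np.savez(n,P=cloud(c),img=c["img"]); print(n,c["fovy"],c["cx"],c["cy"],np.round(c["extrinsics"],3).tolist())
a=cv2.imread("pics/scene.png");b=cv2.imread("pics/top.png")
E
```

```text
pics
{'time_s': np.float64(0.0), 'q': array([ 0.902,  0.182,  1.608, -0.   ,  1.354, -0.206]), 'dq': array([-0.   , -0.002, -0.001, -0.   , -0.001,  0.001]), 'joint_efforts': array([ 0.0000e+00, -4.4488e+01, -3.5133e+01, -0.0000e+00,  9.0000e-03,
       -0.0000e+00]), 'eef_pos': array([0.256, 0.514, 0.255]), 'eef_rot': array([-0.   ,  0.229,  0.973, -0.001]), 'wrist_force': array([-0.075, -0.35 ,  0.257]), 'torque': array([ 0.046, -0.01 , -0.013]), 'grasp_force': np.float64(0.0), 'opening': np.float64(1.001)}
scene 45.84905708418342 260.6037966362907 197.00226771953092 [[-0.014, 0.563, -0.826, 1.501], [1.0, 0.024, -0.001, -0.042], [0.019, -0.826, -0.563, 0.798], [0.0, 0.0, 0.0, 1.0]]
top 43.26615949911766 255.56825434297429 199.7067661065769 [[0.016, -0.988, 0.154, 0.345], [-1.0, -0.016, -0.002, -0.05], [0.005, -0.154, -0.988, 1.321], [0.0, 0.0, 0.0, 1.0]]
```

View pics/scene.png

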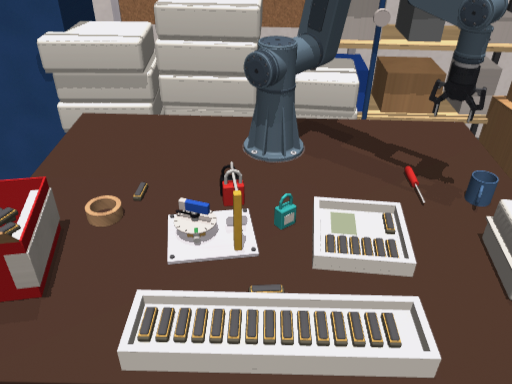

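View pics/top.png

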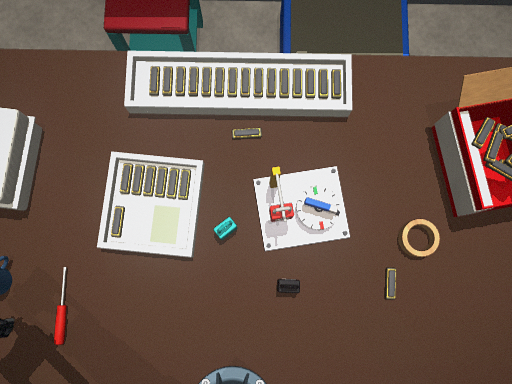

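Both views: the station is at top (302,208) with the red lock on its hook at (281,212) and the pointer/white end towards -y. The tray is at (150,205), with the near half to the bottom and a green mat. The turquoise (225,228) and black (288,286) look-alikes are to be avoided. Next I measure.

```bash
cat > m.py <<'E'
from h import *
for n in("top","scene"):
    d=np.load(n+".npz");P=d["P"];hsv=cv2.cvtColor(d["img"],cv2.COLOR_RGB2HSV);H,S,V=[hsv[...,i].astype(int) for i in range(3)]
    x,y,z=P[...,0],P[...,1],P[...,2]
    st=(x>.3)&(x<.75)&(y<.0)&(y>-.35)&(z>-.01)
    def rep(name,m):
        if m.sum()<3: print(n,name,"none");return
        q=P[m]; rc=cv2.minAreaRect((q[:,:2]*1000).astype(np.float32))
        print(n,name,m.sum(),"med",np.round(np.median(q,0),4),"min",np.round(np.percentile(q,2,0),3),"max",np.round(np.percentile(q,98,0),3),"rect",np.round(rc[0]),np.round(rc[1]),round(rc[2],1))
    rep("bluebar",st&(H>100)&(H<125)&(S>150)&(z>.07))
    rep("bartop",st&(z>.1)&(z<.118)&(V>0)&~((H<15)&(S>120)))
    rep("redlock",st&((H<6)|(H>174))&(S>150)&(z>.07))
    rep("redmark",st&((H<8)|(H>172))&(S>100)&(z>.035)&(z<.065))
    rep("green",st&(H>40)&(H<80)&(S>100)&(z>.035)&(z<.065))
    rep("yellow",st&(H>18)&(H<32)&(S>150)&(z>.17))
    rep("dial",st&(z>.045)&(z<.058)&(S<60)&(V>120))
    rep("plate",st&(z>.005)&(z<.02)&(S<40)&(V>100))
    rep("high",st&(z>.165))
    rep("shackle",st&(z>.175)&(S<90))
    rep("turq",(H>80)&(H<98)&(S>120)&(z>.01)&(z<.2)&(x>.2)&(x<.8)&(y<.2))
    tr=(x>.3)&(x<.75)&(y>.05)&(y<.4)
    rep("trayrim",tr&(z>.038)&(z<.055)&(S<40)&(V>120))
    rep("mat",tr&(H>25)&(H<60)&(S>30)&(S<120)&(z>.005)&(z<.025)&(V>120))
E
python3 m.py
python3 -c "
import cv2
a=cv2.imread('pics/top.png')[155:260,215:355];b=cv2.imread('pics/scene.png')[160:265,150:310]
import numpy as np
cv2.imwrite('pics/crop.png',np.vstack([cv2.resize(a,(448,336)),cv2.resize(b,(448,264))][:2])[:600])"
```

```text
top bluebar 133 med [ 0.5267 -0.2081  0.1111] min [ 0.514 -0.237  0.106] max [ 0.539 -0.177  0.117] rect [ 453. -127.] [ 56. 259.] 42.2
top bartop 273 med [ 0.5238 -0.2101  0.1102] min [ 0.32  -0.256  0.101] max [ 0.585 -0.091  0.116] rect [ 446. -133.] [183. 236.] 68.5
top redlock 192 med [ 0.4938 -0.106   0.1566] min [ 0.345 -0.141  0.148] max [ 0.518 -0.05   1.321] rect [442. -78.] [ 57. 193.] 57.3
top redmark 27 med [ 0.4766 -0.2255  0.0539] min [ 0.333 -0.23   0.046] max [ 0.487 -0.114  0.059] rect [ 406. -174.] [ 16. 195.] 54.2
top green 20 med [ 0.5719 -0.2102  0.0534] min [ 0.564 -0.213  0.051] max [ 0.58  -0.207  0.057] rect [ 572. -210.] [17.  6.] 0.7
top yellow 65 med [ 0.5927 -0.0975  0.1895] min [ 0.583 -0.109  0.181] max [ 0.603 -0.09   0.196] rect [475. -81.] [ 21. 266.] 80.9
top dial 1087 med [ 0.5181 -0.2152  0.052 ] min [ 0.474 -0.268  0.047] max [ 0.578 -0.165  0.057] rect [ 526. -218.] [112. 115.] 87.0
top plate 4136 med [ 0.5268 -0.158   0.0122] min [ 0.427 -0.295  0.007] max [ 0.636 -0.056  0.018] rect [ 599. -157.] [349. 249.] 12.2
top high 1074 med [ 0.3454 -0
[... 1631 characters left out ...]
.642 -0.058  0.017] rect [ 583. -155.] [337. 305.] 0.5
scene high 293 med [ 0.5366 -0.1067  0.1898] min [ 0.477 -0.138  0.167] max [ 0.606 -0.09   0.202] rect [ 541. -115.] [134.  44.] 2.9
scene shackle 158 med [ 0.5065 -0.114   0.1914] min [ 0.476 -0.138  0.177] max [ 0.578 -0.095  0.203] rect [ 530. -118.] [ 43. 110.] 86.1
scene turq 404 med [0.4797 0.0198 0.0605] min [ 0.454 -0.002  0.011] max [0.497 0.054 0.104] rect [471.  25.] [36. 58.] 39.0
scene trayrim 1702 med [0.5881 0.229  0.046 ] min [0.4   0.098 0.039] max [0.668 0.353 0.049] rect [531. 227.] [251. 268.] 85.2
scene mat 488 med [0.4775 0.1917 0.0177] min [0.43  0.159 0.015] max [0.521 0.225 0.021] rect [476. 192.] [68. 99.] 84.7
```

View pics/crop.png

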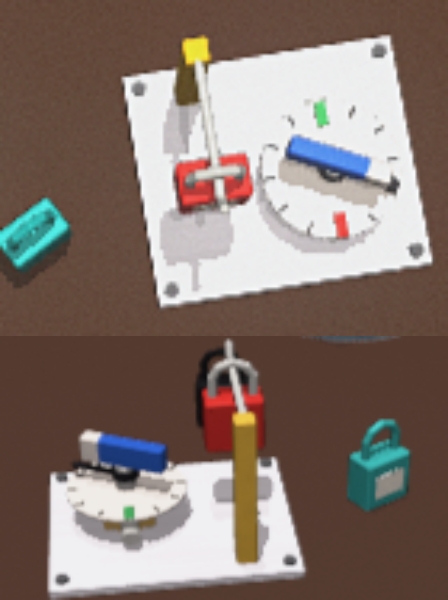

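```bash
cat >> h.py <<'E'
def to(p,yaw):  # TCP target (world) pointing down with tool y at yaw deg -> row shift/turn from now
    o=ctrl.get_obs(); w,x,y,z=o["eef_rot"]; Q=R.from_quat([x,y,z,w])
    a=np.radians(yaw); yy=np.array([np.cos(a),np.sin(a),0]); zz=np.array([0,0,-1.]); T=R.from_matrix(np.stack([np.cross(yy,zz),yy,zz],1))
    print("at",np.round(o["eef_pos"],4),"t",round(float(o["time_s"]),2),"->",np.round(Q.inv().apply(np.array(p)-o["eef_pos"]),4),np.round((Q.inv()*T).as_rotvec(degrees=True),2), "q6",round(float(np.degrees(o["q"][5])),1))
def wcloud(c,o):  # world points of the fisheye wrist view
    h,w=c["z_map"].shape; f=h/2/np.tan(np.radians(c["fovy"])/2)
    u,v=np.meshgrid(np.arange(w)-c["cx"],np.arange(h)-c["cy"]); r=np.hypot(u,v)+1e-9; th=r/f
    t=np.tan(th); z=c["z_map"]; P=np.stack([u/r*t*z,v/r*t*z,z],-1)
    T=np.array(c["T_tool_cam"]); P=P@T[:3,:3].T+T[:3,3]
    w,x,y,zq=o["eef_rot"]; return R.from_quat([x,y,zq,w]).apply(P.reshape(-1,3)).reshape(P.shape)+o["eef_pos"]
E
python3 -c "
from h import *
to([.50,-.12,.33],99)"
```

```text
at [0.2564 0.5142 0.2555] t 0.1 -> [-0.5011 -0.4588 -0.074 ] [ -0.08  -0.05 -35.52] q6 -11.8
```

servo_tool:
  series: "-1 -0.1 -0.09 -0.074 0 0 -7;-1 -0.2 -0.18 -0.074 0 0 -14;-1 -0.25 -0.23 -0.074 0 0 -21;-1 -0.25 -0.23 -0.074 0 0 -28;-1 -0.25 -0.23 -0.074 0 0 -35.5;-1 -0.25 -0.23 -0.074 0 0 -35.5;-1 -0.501 -0.459 -0.074 0 0 -35.5;-1 -0.501 -0.459 -0.074 0 0 -35.5;-1 -0.501 -0.459 -0.074 0 0 -35.5;-1 -0.501 -0.459 -0.074 0 0 -35.5;-1 -0.501 -0.459 -0.074 0 0 -35.5;-1 -0.501 -0.459 -0.074 0 0 -35.5"

```text
time_s: 1.1
eef_pos: [0.4273, 0.0683, 0.3217]
eef_rot: [0.0, -0.078, 0.997, 0.0]
wrist_force: [1.1, 0.8, 0.3]
opening: 0.998
grasp_force: 0.0
```

```bash
python3 -c "
from h import *
to([.50,-.12,.33],99)"
```

```text
at [0.4273 0.0683 0.3217] t 1.1 -> [-0.0424 -0.1973 -0.0083] [ 0.    0.01 -0.02] q6 -105.7
```

servo_tool:
  series: "-1 -0.042 -0.197 -0.008 0 0 0;-1 -0.042 -0.197 -0.008 0 0 0;-1 -0.042 -0.197 -0.008 0 0 0;-1 -0.042 -0.197 -0.008 0 0 0;-1 -0.042 -0.197 -0.008 0 0 0;-1 -0.042 -0.197 -0.008 0 0 0;-1 -0.042 -0.197 -0.008 0 0 0;-1 -0.042 -0.197 -0.008 0 0 0"

```text
time_s: 1.77
eef_pos: [0.4991, -0.1175, 0.329]
eef_rot: [-0.001, -0.078, 0.997, 0.001]
wrist_force: [-0.3, 0.2, 0.4]
opening: 1.005
grasp_force: 0.0
```

```bash
python3 - <<'E'
from h import *
to([.50,-.12,.33],99)
o=ctrl.get_obs(); c=ctrl.camera("wrist"); save("w1",c["img"]); P=wcloud(c,o); np.savez("w1",P=P,img=c["img"]); print(np.round(o["q"],2),np.round(c["T_tool_cam"],3).tolist(),c["fovy"])
E
```

```text
at [ 0.4991 -0.1175  0.329 ] t 1.77 -> [-0.0005 -0.0026 -0.001 ] [ 0.07 -0.07 -0.05] q6 -125.5
[-0.46 -0.01  1.67  0.    1.49 -2.19] [[0.0, -0.95, -0.311, 0.079], [1.0, 0.0, 0.001, -0.001], [-0.001, -0.311, 0.95, -0.118], [0.0, 0.0, 0.0, 1.0]] 65.70646984690485
```

View pics/w1.png

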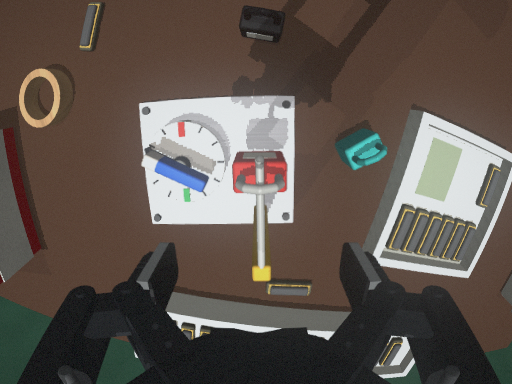

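The wrist view shows the red lock at (260,172) with its shackle across image x, the hook bar running to the post at (261,273), and the valve bar with its white end at (150,160). The path to the tray is clear above the turquoise lock (362,148).

```bash
sed -i 's/for n in("top","scene"):/import sys\nfor n in sys.argv[1:]:/' m.py; python3 m.py w1; python3 - <<'E'
from h import *
d=np.load("w1.npz");P=d["P"];img=d["img"]
hsv=cv2.cvtColor(img,cv2.COLOR_RGB2HSV);S=hsv[...,1].astype(int)
u,v=np.meshgrid(range(512),range(384))
m=(u>225)&(u<295)&(v>150)&(v<200)&(P[...,2]>.17)&(S<90)
q=P[m];print(m.sum(),np.round(np.percentile(q,[2,50,98],axis=0),3))
a=q[(q[:,2]>.192)];print("shackle top",np.round(np.median(a,0),4),cv2.minAreaRect((a[:,:2]*1000).astype(np.float32)))
m=(u>225)&(u<295)&(v>145)&(v<200)&(P[...,2]>.14)&(P[...,2]<.165)&(S>150)
a=P[m];print("body top",np.round(np.median(a,0),4),cv2.minAreaRect((a[:,:2]*1000).astype(np.float32)))
m=(u>140)&(u<215)&(v>140)&(v<195)&(P[...,2]>.104)&(P[...,2]<.12)
a=P[m];print("bar top",np.round(np.median(a,0),4),cv2.minAreaRect((a[:,:2]*1000).astype(np.float32)))
m=(u>250)&(u<272)&(v>195)&(v<265)&(P[...,2]>.17)
a=P[m];print("hookbar",np.round(np.median(a,0),4),np.round(cv2.fitLine(a[:,:2].astype(np.float32),2,0,.01,.01).ravel(),3))
E
```

```text
w1 bluebar 146 med [ 0.5257 -0.2286  0.1112] min [ 0.516 -0.239  0.11 ] max [ 0.54  -0.19   0.113] rect [ 528. -210.] [62. 13.] 74.0
w1 bartop 1275 med [ 0.5216 -0.2057  0.1107] min [ 0.319 -0.255  0.101] max [ 0.585 -0.095  0.116] rect [ 449. -131.] [183. 238.] 65.8
w1 redlock 233 med [ 0.4965 -0.1039  0.1565] min [ 0.421 -0.131  0.155] max [ 0.512 -0.089  0.447] rect [ 475. -124.] [99. 44.] 31.1
w1 redmark 86 med [ 0.4795 -0.2267  0.0533] min [ 0.47  -0.231  0.052] max [ 0.489 -0.221  0.055] rect [ 410. -188.] [ 16. 177.] 61.1
w1 green 61 med [ 0.5721 -0.2102  0.0531] min [ 0.564 -0.214  0.052] max [ 0.58  -0.206  0.055] rect [ 572. -210.] [17.  8.] 5.9
w1 yellow 267 med [ 0.5935 -0.0996  0.19  ] min [ 0.584 -0.109  0.187] max [ 0.603 -0.091  0.192] rect [ 594. -100.] [19. 19.] 9.4
w1 dial 3427 med [ 0.5116 -0.2094  0.0523] min [ 0.472 -0.265  0.051] max [ 0.577 -0.165  0.054] rect [ 477. -200.] [256. 169.] 11.6
w1 plate 11130 med [ 0.49   -0.1576  0.0123] min [ 0.425 -0.295  0.011] max [ 0.633 -0.058  0.014] rect [ 549. -174.] [412. 236.] 10.0
w1 high 36518 med [ 0.4884 -0.1191  0
[... 448 characters left out ...]
 [532. 228.] [253. 261.] 85.1
w1 mat 1709 med [0.4778 0.1904 0.0168] min [0.431 0.159 0.015] max [0.525 0.225 0.019] rect [478. 192.] [70. 99.] 85.7
815 [[ 0.471 -0.137  0.173]
 [ 0.499 -0.118  0.193]
 [ 0.512 -0.096  0.204]]
shackle top [ 0.4995 -0.119   0.1964] ((467.073974609375, -129.7391357421875), (86.46256256103516, 32.38517379760742), 21.78049659729004)
body top [ 0.4969 -0.1036  0.1564] ((501.8233947753906, -112.64236450195312), (30.560298919677734, 45.48012924194336), 10.37514877319336)
bar top [ 0.5246 -0.2181  0.111 ] ((525.781494140625, -218.7144775390625), (84.42259216308594, 17.834209442138672), 73.21863555908203)
hookbar [ 0.549  -0.1084  0.1894] [ 0.985  0.172  0.549 -0.108]
```

```bash
python3 -c "
from h import *
to([.503,-.1165,.184],99.6)"
```

```text
at [ 0.4991 -0.1169  0.3292] t 1.82 -> [-0.004  -0.0004  0.1452] [ 0.05 -0.05 -0.58] q6 -125.5
```

servo_tool:
  series: "-1 -0.004 0 0.03 0 0 -0.6;-1 -0.004 0 0.06 0 0 -0.6;-1 -0.004 0 0.09 0 0 -0.6;-1 -0.004 0 0.12 0 0 -0.6;-1 -0.004 0 0.145 0 0 -0.6;-1 -0.004 0 0.145 0 0 -0.6;-1 -0.004 0 0.145 0 0 -0.6"

```text
time_s: 2.4
eef_pos: [0.5026, -0.1155, 0.1841]
eef_rot: [-0.001, -0.084, 0.996, 0.001]
wrist_force: [0.5, -0.2, -0.1]
opening: 0.999
grasp_force: 0.0
```

```bash
python3 -c "
from h import *
to([.503,-.1165,.184],99.6)"
```

```text
at [ 0.5026 -0.1155  0.1841] t 2.4 -> [-0.0003 -0.0011  0.0001] [ 0.1  -0.13  0.09] q6 -125.8
```

servo_tool:
  series: "0.1 0 -0.001 0 0 0 0;1 0 -0.001 0 0 0 0;1 0 -0.001 0 0 0 0;1 0 -0.001 0 0 0 0;1 0 -0.001 0 0 0 0;1 0 -0.001 0 0 0 0;1 0 -0.001 0 0 0 0;1 0 -0.001 0 0 0 0"

```text
time_s: 3.07
eef_pos: [0.5048, -0.1185, 0.1871]
eef_rot: [0.002, -0.084, 0.997, -0.001]
wrist_force: [-1.2, 3.0, 7.4]
opening: 0.526
grasp_force: 59.6
```

servo_tool:
  series: "1 0 -0.001 -0.005 0 0 0;1 0 -0.001 -0.01 0 0 0;1 0 -0.001 -0.015 0 0 0;1 0 -0.001 -0.021 0 0 0;1 0 -0.001 -0.021 0 0 0;1 0 -0.001 -0.021 0 0 0"

```text
time_s: 3.57
eef_pos: [0.504, -0.1193, 0.2061]
eef_rot: [0.0, -0.084, 0.997, -0.0]
wrist_force: [0.6, 0.3, -2.9]
opening: 0.518
grasp_force: 61.1
```

```bash
python3 - <<'E'
from h import *
o=ctrl.get_obs(); print(np.round(o["eef_pos"],4),np.round(o["wrist_force"],1),o["opening"])
c=ctrl.camera("wrist"); w=c["img"]; s=ctrl.camera("scene")["img"][150:270,170:310]
save("w2",np.vstack([w[120:384,100:420],cv2.resize(s,(320,274))]))
E
```

```text
[ 0.504  -0.1193  0.2061] [ 0.6  0.3 -2.9] 0.5179038324502692
```

View pics/w2.png

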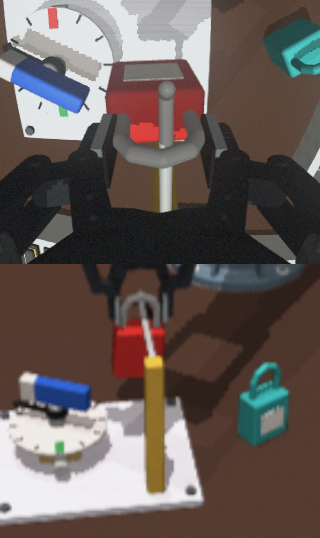

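The lock is held by its shackle, about 20 mm up, with the hook tip inside the shackle. I'll slide it off toward the robot (tool +x).

servo_tool:
  series: "1 0.01 0 0 0 0 0;1 0.02 0 0 0 0 0;1 0.03 0 0 0 0 0;1 0.04 0 0 0 0 0;1 0.05 0 0 0 0 0;1 0.06 0 0 0 0 0;1 0.07 0 0 0 0 0;1 0.08 0 0 0 0 0;1 0.08 0 0 0 0 0;1 0.08 0 -0.04 0 0 0;1 0.08 0 -0.07 0 0 0;1 0.08 0 -0.07 0 0 0"

```text
time_s: 4.67
eef_pos: [0.4279, -0.1343, 0.2823]
eef_rot: [0.005, -0.083, 0.996, -0.003]
wrist_force: [1.4, -0.3, -1.2]
opening: 0.52
grasp_force: 62.8
```

```bash
python3 - <<'E'
from h import *
# tray frame: rim rect centre (532,228), yaw -4.9
t=np.radians(-4.9); c=np.array([.532,.228]); p=c+np.array([[np.cos(t),-np.sin(t)],[np.sin(t),np.cos(t)]])@[-.05,-.025]; print(p)
to([*p,.25],85)
o=ctrl.get_obs(); print(np.round(o["wrist_force"],1),o["opening"])
c=ctrl.camera("wrist"); s=ctrl.camera("scene")["img"][100:270,130:310]
save("w3",np.vstack([c["img"][60:384,100:420],cv2.resize(s,(320,270))]))
P=wcloud(c,o);hsv=cv2.cvtColor(c["img"],cv2.COLOR_RGB2HSV)
m=((hsv[...,0]<6)|(hsv[...,0]>174))&(hsv[...,1]>150)&(np.hypot(P[...,0]-o["eef_pos"][0],P[...,1]-o["eef_pos"][1])<.1)&(P[...,2]>.1)
q=P[m];print(np.round(np.percentile(q,[1,50,99],axis=0),4))
E
```

```text
[0.48004731 0.20736221]
at [ 0.4279 -0.1343  0.2823] t 4.67 -> [-0.108   0.3285  0.0307] [-0.37  0.55 14.57] q6 -132.2
[ 1.4 -0.3 -1.2] 0.5201578550627459
[[ 0.4071 -0.1606  0.2487]
 [ 0.4224 -0.1353  0.2524]
 [ 0.4416 -0.1125  0.2552]]
```

View pics/w3.png

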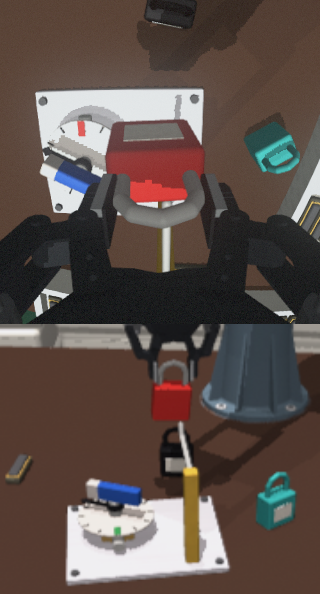

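The lock is off the hook and hangs level. Next, over the tray.

servo_tool:
  series: "1 -0.01 0.03 0.03 0 0 2;1 -0.02 0.06 0.03 0 0 5;1 -0.03 0.1 0.03 0 0 9;1 -0.045 0.14 0.03 0 0 14.5;1 -0.06 0.18 0.03 0 0 14.5;1 -0.07 0.22 0.03 0 0 14.5;1 -0.085 0.26 0.03 0 0 14.5;1 -0.095 0.29 0.03 0 0 14.5;1 -0.103 0.31 0.03 0 0 14.5;1 -0.107 0.322 0.03 0 0 14.5;1 -0.108 0.328 0.03 0 0 14.5;1 -0.108 0.328 0.03 0 0 14.5"

```text
time_s: 5.77
eef_pos: [0.476, 0.2093, 0.2443]
eef_rot: [-0.001, 0.042, 0.999, -0.0]
wrist_force: [0.1, -0.5, -3.4]
opening: 0.519
grasp_force: 62.8
```

```bash
python3 - <<'E'
from h import *
to([.480,.207,.125],85)
o=ctrl.get_obs(); print(np.round(o["wrist_force"],1),o["opening"])
E
```

```text
at [0.476  0.2093 0.2443] t 5.77 -> [-0.0045 -0.0019  0.1193] [-0.05 -0.14  0.16] q6 -74.5
[ 0.1 -0.5 -3.4] 0.5193771606332586
```

servo_tool:
  series: "1 -0.003 -0.002 0.03 0 0 0;1 -0.003 -0.002 0.06 0 0 0;1 -0.003 -0.002 0.085 0 0 0;1 -0.003 -0.002 0.105 0 0 0;1 -0.003 -0.002 0.119 0 0 0;1 -0.003 -0.002 0.119 0 0 0;1 -0.003 -0.002 0.119 0 0 0"

```text
time_s: 6.35
eef_pos: [0.479, 0.2052, 0.126]
eef_rot: [-0.001, 0.044, 0.999, -0.0]
wrist_force: [1.2, -0.7, -2.9]
opening: 0.521
grasp_force: 62.7
```

```bash
python3 - <<'E'
from h import *
to([.480,.207,.108],85)
o=ctrl.get_obs(); print(np.round(o["wrist_force"],1),o["opening"])
c=ctrl.camera("wrist"); s=ctrl.camera("scene")["img"][130:280,290:430]
save("w4",np.vstack([c["img"][60:384,100:420],cv2.resize(s,(320,270))]))
P=wcloud(c,o);hsv=cv2.cvtColor(c["img"],cv2.COLOR_RGB2HSV)
d=P-o["eef_pos"]
m=((hsv[...,0]<6)|(hsv[...,0]>174))&(hsv[...,1]>150)&(np.hypot(d[...,0],d[...,1])<.1)&(P[...,2]>.0)
q=P[m];print(m.sum(),np.round(np.percentile(q,[1,10,50,90,99],axis=0),4))
A=np.c_[q[:,:2],np.ones(len(q))];print(np.linalg.lstsq(A,q[:,2],rcond=None)[0])
E
```

```text
at [0.479  0.2052 0.126 ] t 6.35 -> [-0.0008  0.0019  0.018 ] [-0.06 -0.13 -0.02] q6 -74.8
[ 1.2 -0.7 -2.9] 0.5211515487273529
2728 [[0.4606 0.1872 0.094 ]
 [0.4634 0.1912 0.095 ]
 [0.4748 0.2034 0.0962]
 [0.4881 0.2156 0.0975]
 [0.4917 0.2194 0.0984]]
[-0.41008457  0.00243899  0.29109107]
```

View pics/w4.png

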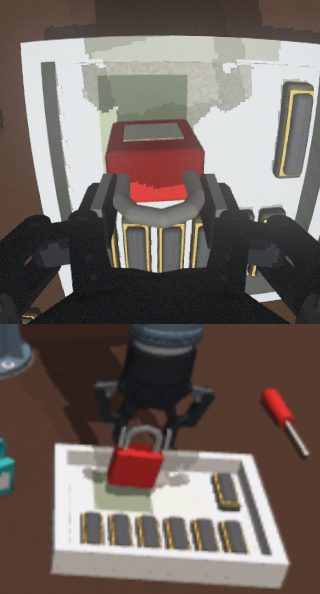

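```bash
python3 - <<'E'
from h import *
o=ctrl.get_obs(); c=ctrl.camera("wrist");P=wcloud(c,o)
for u in (215,255,295):
  print(u)
  for v in range(175,285,7): print(v,np.round(P[v,u],3),c["img"][v,u])
E
```

```text
215
175 [0.462 0.172 0.017] [198 212 183]
182 [0.459 0.176 0.045] [155 154 135]
189 [0.46  0.179 0.06 ] [101  65  61]
196 [0.46  0.181 0.074] [101  66  62]
203 [0.46  0.182 0.086] [103  64  61]
210 [0.46  0.184 0.097] [109  64  62]
217 [0.463 0.183 0.099] [144  65  65]
224 [0.468 0.183 0.098] [148  65  64]
231 [0.472 0.182 0.098] [147  65  62]
238 [0.469 0.184 0.112] [59 54 56]
245 [0.473 0.184 0.114] [66 62 62]
252 [0.474 0.184 0.118] [90 88 87]
259 [0.474 0.185 0.125] [108 108 106]
266 [0.477 0.185 0.126] [105 106 104]
273 [0.487 0.183 0.119] [45 44 41]
280 [0.488 0.183 0.122] [127 130 131]
255
175 [0.465 0.204 0.016] [113 121 103]
182 [0.461 0.205 0.047] [97 60 55]
189 [0.461 0.205 0.065] [113 110 104]
196 [0.461 0.205 0.076] [112 111 104]
203 [0.461 0.205 0.088] [100  51  49]
210 [0.462 0.205 0.096] [118  48  48]
217 [0.466 0.205 0.097] [146  56  53]
224 [0.47  0.205 0.098] [143  52  47]
231 [0.474 0.204 0.098] [144  51  49]
238 [0.478 0.204 0.099] [147  54  52]
245 [0.482 0.203 0.099] [145  49  49]
252 [0.488 0.203 0.098] [221  70  66]
259 [0.492 0.203 0.098] [216  65  61]
266 [0.55  0.197 0.017] [227 230 231]
273 [0.475 0.205 0.138] [116 114 112]
280 [0.478 0.204 0.139] [133 131 129]
295
175 [0.467 0.236 0.016] [169 169 159]
182 [0.473 0.236 0.017] [226 229 230]
189 [0.479 0.236 0.017] [227 230 230]
196 [0.464 0.23  0.075] [112  83  81]
203 [0.463 0.228 0.089] [105  66  67]
210 [0.464 0.227 0.096] [137  72  71]
217 [0.468 0.227 0.097] [147  66  67]
224 [0.473 0.227 0.096] [147  69  67]
231 [0.477 0.227 0.096] [130  79  78]
238 [0.476 0.225 0.107] [98 96 96]
245 [0.476 0.225 0.114] [97 94 92]
252 [0.475 0.224 0.122] [97 93 91]
259 [0.476 0.223 0.128] [104 101  99]
266 [0.477 0.222 0.132] [116 115 112]
273 [0.479 0.222 0.134] [129 130 126]
280 [0.559 0.231 0.031] [171 150  87]
```

The lock is level, its underside about 20 mm above the floor, over the mat. I'll lower it and release.

servo_tool:
  series: "1 0 0 0.006 0 0 0;1 0 0 0.012 0 0 0;1 0 0 0.016 0 0 0;1 0 0 0.019 0 0 0;1 0 0 0.021 0 0 0;1 0 0 0.021 0 0 0;1 0 0 0.021 0 0 0"

```text
time_s: 7.08
eef_pos: [0.4819, 0.2065, 0.1089]
eef_rot: [0.002, 0.043, 0.999, -0.0]
wrist_force: [-5.3, -5.2, 20.1]
opening: 0.52
grasp_force: 64.8
```

servo_tool:
  series: "1 0 0 -0.003 0 0 0;1 0 0 -0.003 0 0 0;1 0 0 -0.003 0 0 0"

```text
time_s: 7.33
eef_pos: [0.4799, 0.2069, 0.109]
eef_rot: [0.0, 0.043, 0.999, 0.0]
wrist_force: [-1.1, -0.4, 3.7]
opening: 0.519
grasp_force: 63.5
```

servo_tool:
  series: "0.2 0 0 0 0 0 0;-0.4 0 0 0 0 0 0;-1 0 0 0 0 0 0;-1 0 0 0 0 0 0;-1 0 0 0 0 0 0;-1 0 0 0 0 0 0;-1 0 0 0 0 0 0;-1 0 0 -0.02 0 0 0;-1 0 0 -0.05 0 0 0;-1 0 0 -0.09 0 0 0;-1 0 0 -0.13 0 0 0;-1 0 0 -0.13 0 0 0"

```text
time_s: 8.33
eef_pos: [0.4839, 0.2077, 0.2474]
eef_rot: [0.007, 0.043, 0.999, 0.002]
wrist_force: [0.5, 1.0, 1.0]
opening: 1.002
grasp_force: 0.0
```

```bash
python3 - <<'E'
from h import *
o=ctrl.get_obs(); c=ctrl.camera("wrist");P=wcloud(c,o);s=ctrl.camera("scene"); save("w5",np.hstack([c["img"][:,130:400],cv2.resize(s["img"][130:280,290:430],(360,384))]))
hsv=cv2.cvtColor(c["img"],cv2.COLOR_RGB2HSV)
m=(P[...,2]>.065)&(P[...,2]<.085)&(hsv[...,1]>120)&(abs(P[...,0]-.48)<.06)&(abs(P[...,1]-.207)<.06)
q=P[m];print(m.sum(),np.round(np.percentile(q,[1,50,99],axis=0),4),cv2.minAreaRect((q[:,:2]*1000).astype(np.float32)))
A=np.c_[q[:,:2],np.ones(len(q))];print("slope",np.linalg.lstsq(A,q[:,2],rcond=None)[0])
to([.500,-.2185,.25],-16.8)
to([.525,-.2185,.25],-16.8)
E
```

```text
1013 [[0.4603 0.1736 0.0747]
 [0.4704 0.2005 0.0771]
 [0.4924 0.2272 0.079 ]] ((476.95123291015625, 200.38662719726562), (54.32426452636719, 32.10352325439453), 84.4755630493164)
slope [-0.00013957  0.00220421  0.07671618]
at [0.4809 0.207  0.241 ] t 8.43 -> [-0.0555 -0.4223 -0.0093] [  0.3    0.13 101.89] q6 -74.8
at [0.4809 0.207  0.241 ] t 8.43 -> [-0.0804 -0.4202 -0.0092] [  0.3    0.13 101.89] q6 -74.8
```

View pics/w5.png

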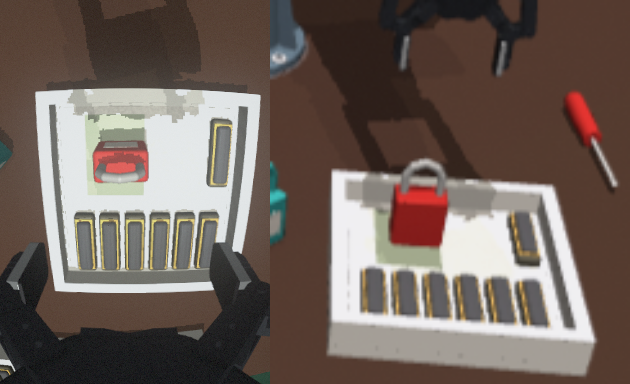

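The padlock stands upright and level on the mat, wrist crop (120,162), fully released. Now the valve.

servo_tool:
  series: "-1 -0.007 -0.035 -0.02 0 0 7;-1 -0.013 -0.07 -0.03 0 0 14;-1 -0.02 -0.105 -0.03 0 0 21;-1 -0.027 -0.14 -0.03 0 0 28;-1 -0.033 -0.175 -0.03 0 0 35;-1 -0.04 -0.21 -0.03 0 0 42;-1 -0.047 -0.245 -0.03 0 0 49;-1 -0.053 -0.28 -0.03 0 0 56;-1 -0.06 -0.315 -0.03 0 0 63;-1 -0.067 -0.35 -0.03 0 0 70;-1 -0.073 -0.385 -0.03 0 0 77;-1 -0.08 -0.42 -0.03 0 0 84"

```text
time_s: 9.43
eef_pos: [0.5223, -0.2199, 0.2664]
eef_rot: [-0.002, 0.703, 0.712, -0.0]
wrist_force: [-0.2, 0.5, 0.4]
opening: 0.998
grasp_force: 0.0
```

servo_tool:
  series: "-1 0 0 0 0 0 6;-1 0 0 0 0 0 12;-1 0 0 0 0 0 18;-1 0 0 0 0 0 18;-1 0 0 0 0 0 18;-1 0 0 0 0 0 18"

```text
time_s: 9.93
eef_pos: [0.523, -0.2182, 0.2676]
eef_rot: [-0.001, 0.802, 0.597, -0.0]
wrist_force: [-0.2, 0.0, -0.1]
opening: 0.999
grasp_force: 0.0
```

```bash
cat > v.py <<'E'
from h import *
o=ctrl.get_obs(); c=ctrl.camera("wrist");P=wcloud(c,o)
hsv=cv2.cvtColor(c["img"],cv2.COLOR_RGB2HSV);H,S,V=[hsv[...,i].astype(int) for i in range(3)]
n=lambda cx,cy,r:np.hypot(P[...,0]-cx,P[...,1]-cy)<r
m=n(.525,-.2185,.06)&(P[...,2]>.104)&(P[...,2]<.118);q=P[m]
print("bar",m.sum(),np.round(np.median(q,0),4),cv2.minAreaRect((q[:,:2]*1000).astype(np.float32)))
for nm,k in (("red",((H<8)|(H>172))),("green",(H>40)&(H<80))):
    m=n(.525,-.2185,.07)&(P[...,2]>.045)&(P[...,2]<.06)&k&(S>100);q=P[m];print(nm,m.sum(),np.round(q.mean(0),4) if len(q) else "")
m=n(.525,-.2185,.06)&(P[...,2]>.06)&(P[...,2]<.075)&(V<70);q=P[m]-[.525,-.2185,0]
q=q[np.hypot(q[:,0],q[:,1])>.044]
if len(q): print("pointer",len(q),np.degrees(np.arctan2(*np.median(q,0)[[1,0]])))
E
python3 v.py; python3 -c "
from h import *
to([.525,-.2185,.104],-16.8); print(np.round(ctrl.get_obs()['q'],2))"
```

```text
bar 1360 [ 0.527  -0.2152  0.1111] ((526.0753173828125, -218.1121063232422), (83.11966705322266, 15.385890007019043), 73.8872299194336)
red 109 [ 0.4797 -0.2269  0.0534]
green 100 [ 0.5726 -0.2102  0.0535]
at [ 0.5231 -0.2182  0.2679] t 9.98 -> [0.0002 0.0021 0.1639] [-0.06 -0.02  0.04] q6 -17.9
[-0.6   0.15  1.61 -0.    1.37 -0.31]
```

servo_tool:
  series: "-1 -0.001 0.003 0.03 0 0 -0.6;-1 -0.001 0.003 0.06 0 0 -0.6;-1 -0.001 0.003 0.09 0 0 -0.6;-1 -0.001 0.003 0.12 0 0 -0.6;-1 -0.001 0.003 0.145 0 0 -0.6;-1 -0.001 0.003 0.162 0 0 -0.6;-1 -0.001 0.003 0.162 0 0 -0.6;-1 -0.001 0.003 0.162 0 0 -0.6"

```text
time_s: 10.65
eef_pos: [0.5254, -0.2198, 0.1059]
eef_rot: [-0.001, 0.8, 0.6, -0.0]
wrist_force: [1.2, 0.2, 0.1]
opening: 1.001
grasp_force: 0.0
```

```bash
python3 -c "
from h import *
to([.526,-.2182,.106],-16.1)"
```

```text
at [ 0.5254 -0.2198  0.1059] t 10.65 -> [ 0.0017  0.0001 -0.0001] [-0.12 -0.04 -0.13] q6 -18.4
```

servo_tool:
  series: "0 0.0015 0 0 0 0 0;0.5 0.0015 0 0 0 0 0;1 0.0015 0 0 0 0 0;1 0.0015 0 0 0 0 0;1 0.0015 0 0 0 0 0;1 0.0015 0 0 0 0 0;1 0.0015 0 0 0 0 0;1 0.0015 0 0 0 0 0;1 0.0015 0 0 0 0 0;1 0.0015 0 0 0 0 0"

```text
time_s: 11.48
eef_pos: [0.5257, -0.2189, 0.1076]
eef_rot: [-0.001, 0.8, 0.6, -0.001]
wrist_force: [-5.2, 1.5, 8.5]
opening: 0.177
grasp_force: 58.9
```

```bash
python3 -c "
from h import *
to([.526,-.2182,.106],-16.1);o=ctrl.get_obs();print(o['torque'],o['wrist_force'])"; python3 v.py
```

```text
at [ 0.5257 -0.2189  0.1076] t 11.48 -> [0.0008 0.0001 0.0016] [-0.09  0.01 -0.2 ] q6 -18.2
[0.27362263 0.87441617 0.00114241] [-5.21823487  1.50400222  8.50886548]
bar 5920 [ 0.5293 -0.2082  0.1112] ((526.1704711914062, -216.12283325195312), (79.65544128417969, 40.73848342895508), 57.05934524536133)
red 331 [ 0.4802 -0.2267  0.0534]
green 370 [ 0.5723 -0.2105  0.0533]
```

servo_tool:
  series: "1 0 0 0 0 0 5;1 0 0 0 0 0 10;1 0 0 0 0 0 15;1 0 0 0 0 0 20;1 0 0 0 0 0 25;1 0 0 0 0 0 30;1 0 0 0 0 0 35;1 0 0 0 0 0 40;1 0 0 0 0 0 45;1 0 0 0 0 0 50;1 0 0 0 0 0 55;1 0 0 0 0 0 55"

```text
time_s: 12.53
eef_pos: [0.5253, -0.2186, 0.1075]
eef_rot: [-0.001, 0.987, 0.16, -0.001]
wrist_force: [-7.1, 2.8, 10.6]
opening: 0.179
grasp_force: 59.3
```

```bash
cat > t.py <<'E'
from h import *
to([.526,-.2182,.106],-80.1);o=ctrl.get_obs();print(np.round(o['torque'],3),np.round(o['wrist_force'],1))
E
python3 t.py
```

```text
at [ 0.5253 -0.2186  0.1075] t 12.53 -> [ 0.0008 -0.0002  0.0015] [-0.08  0.14  8.55] q6 37.1
[0.419 1.277 0.093] [-7.1  2.8 10.6]
```

servo_tool:
  series: "1 0 0 0 0 0 3;1 0 0 0 0 0 6;1 0 0 0 0 0 8;1 0 0 0 0 0 10;1 0 0 0 0 0 10;1 0 0 0 0 0 10"

```text
time_s: 13.03
eef_pos: [0.5252, -0.2185, 0.1075]
eef_rot: [-0.001, 0.997, 0.076, -0.001]
wrist_force: [-8.0, 3.9, 9.7]
opening: 0.18
grasp_force: 59.3
```

```bash
python3 t.py
```

```text
at [ 0.5252 -0.2185  0.1075] t 13.03 -> [ 0.0008 -0.0002  0.0015] [-0.08  0.15 -1.19] q6 46.8
[0.504 1.298 0.065] [-8.   3.9  9.7]
```

servo_tool:
  series: "1 0 0 0 0 0 1;1 0 0 0 0 0 2;1 0 0 0 0 0 3;1 0 0 0 0 0 3;1 0 0 0 0 0 3"

```text
time_s: 13.45
eef_pos: [0.5252, -0.2185, 0.1075]
eef_rot: [-0.001, 0.999, 0.05, -0.001]
wrist_force: [-7.6, 4.6, 9.8]
opening: 0.178
grasp_force: 59.4
```

```bash
python3 t.py
```

```text
at [ 0.5252 -0.2185  0.1075] t 13.45 -> [ 0.0008 -0.0002  0.0015] [-0.08  0.16 -4.16] q6 49.8
[0.533 1.305 0.249] [-7.6  4.6  9.8]
```

servo_tool:
  series: "1 0 0 0 0 0 1;1 0 0 0 0 0 2;1 0 0 0 0 0 3;1 0 0 0 0 0 3.5;1 0 0 0 0 0 3.5;1 0 0 0 0 0 3.5;1 0 0 0 0 0 3.5"

```text
time_s: 14.03
eef_pos: [0.5252, -0.2184, 0.1075]
eef_rot: [-0.0, 1.0, 0.02, -0.002]
wrist_force: [-7.5, 3.3, 10.6]
opening: 0.176
grasp_force: 59.5
```

```bash
python3 t.py; python3 v.py
```

```text
at [ 0.5252 -0.2184  0.1075] t 14.03 -> [ 0.0008 -0.0002  0.0015] [-0.07  0.17 -7.62] q6 53.3
[0.53  1.365 0.478] [-7.5  3.3 10.6]
bar 5922 [ 0.5365 -0.2185  0.1113] ((528.5916748046875, -217.78326416015625), (40.728572845458984, 79.86773681640625), 76.22998809814453)
red 0 
green 443 [ 0.5725 -0.2105  0.0535]
```

Yield ≈0.12 rad (0.48 N m, 6.9°), inside the band. I'll hold briefly, then open anticlockwise.

servo_tool:
  series: "1 0 0 0 0 0 0;1 0 0 0 0 0 0;1 0 0 0 0 0 0;1 0 0 0 0 0 -4;1 0 0 0 0 0 -9;1 0 0 0 0 0 -15;1 0 0 0 0 0 -21;1 0 0 0 0 0 -27;1 0 0 0 0 0 -33;1 0 0 0 0 0 -39;1 0 0 0 0 0 -45;1 0 0 0 0 0 -50"

```text
time_s: 15.08
eef_pos: [0.5255, -0.2189, 0.1075]
eef_rot: [-0.001, 0.897, 0.442, -0.001]
wrist_force: [-6.9, 2.1, 9.7]
opening: 0.179
grasp_force: 59.1
```

servo_tool:
  series: "1 0 0 0 0 0 -6;1 0 0 0 0 0 -12;1 0 0 0 0 0 -18;1 0 0 0 0 0 -24;1 0 0 0 0 0 -30;1 0 0 0 0 0 -36;1 0 0 0 0 0 -42;1 0 0 0 0 0 -48;1 0 0 0 0 0 -54;1 0 0 0 0 0 -60;1 0 0 0 0 0 -66;1 0 0 0 0 0 -70"

```text
time_s: 16.08
eef_pos: [0.5262, -0.2188, 0.1076]
eef_rot: [-0.0, 0.481, 0.877, 0.0]
wrist_force: [-3.6, 2.1, 7.2]
opening: 0.174
grasp_force: 58.8
```

```bash
sed -i 's/-80.1/100.6/' t.py; python3 t.py
```

```text
at [ 0.5262 -0.2188  0.1076] t 16.08 -> [0.0006 0.0001 0.0016] [ 2.000e-02 -3.000e-02 -6.812e+01] q6 -67.0
[ 0.433  0.498 -0.113] [-3.6  2.1  7.2]
```

servo_tool:
  series: "1 0 0 0 0 0 -7;1 0 0 0 0 0 -14;1 0 0 0 0 0 -21;1 0 0 0 0 0 -28;1 0 0 0 0 0 -35;1 0 0 0 0 0 -42;1 0 0 0 0 0 -49;1 0 0 0 0 0 -56;1 0 0 0 0 0 -62;1 0 0 0 0 0 -66;1 0 0 0 0 0 -68;1 0 0 0 0 0 -68"

```text
time_s: 17.08
eef_pos: [0.5263, -0.2181, 0.1075]
eef_rot: [-0.0, -0.09, 0.996, 0.001]
wrist_force: [-1.7, 5.3, 9.1]
opening: 0.178
grasp_force: 59.1
```

```bash
python3 t.py
```

```text
at [ 0.5263 -0.2181  0.1075] t 17.08 -> [ 0.0003 -0.0001  0.0015] [ 0.09  0.   -0.3 ] q6 -134.8
[ 0.891  0.423 -0.018] [-1.7  5.3  9.1]
```

Open and rise, then check.

servo_tool:
  series: "1 0 0 0 0 0 0;0.2 0 0 0 0 0 0;-1 0 0 0 0 0 0;-1 0 0 0 0 0 0;-1 0 0 0 0 0 0;-1 0 0 0 0 0 0;-1 0 0 0 0 0 0;-1 0 0 -0.03 0 0 0;-1 0 0 -0.07 0 0 0;-1 0 0 -0.11 0 0 0;-1 0 0 -0.15 0 0 0;-1 0 0 -0.16 0 0 0"

```text
time_s: 18.08
eef_pos: [0.5289, -0.2207, 0.2744]
eef_rot: [0.004, -0.089, 0.996, -0.004]
wrist_force: [1.0, -1.1, 0.8]
opening: 0.999
grasp_force: 0.0
```

servo_tool:
  series: "-1 0 0 0 0 0 0;-1 0 0 0 0 0 0;-1 0 0 0 0 0 0;-1 0 0 0 0 0 0"

```text
time_s: 18.42
eef_pos: [0.5254, -0.2184, 0.2643]
eef_rot: [-0.002, -0.089, 0.996, 0.001]
wrist_force: [0.4, -0.5, -0.3]
opening: 0.998
grasp_force: 0.0
```

```bash
python3 v.py; python3 - <<'E'
from h import *
c=ctrl.camera("wrist")["img"]; s=ctrl.camera("scene")["img"][150:280,140:430]
save("w6",np.vstack([cv2.resize(c[60:260,100:400],(580,387)),cv2.resize(s,(470,210),).repeat(1,0) if 0 else cv2.copyMakeBorder(cv2.resize(s,(470,210)),0,0,0,110,0)]))
E
```

```text
bar 1421 [ 0.5235 -0.2189  0.1111] ((525.6942749023438, -218.44273376464844), (83.65240478515625, 16.0555477142334), 9.60655403137207)
red 112 [ 0.479  -0.227   0.0535]
green 0
```

View pics/w6.png

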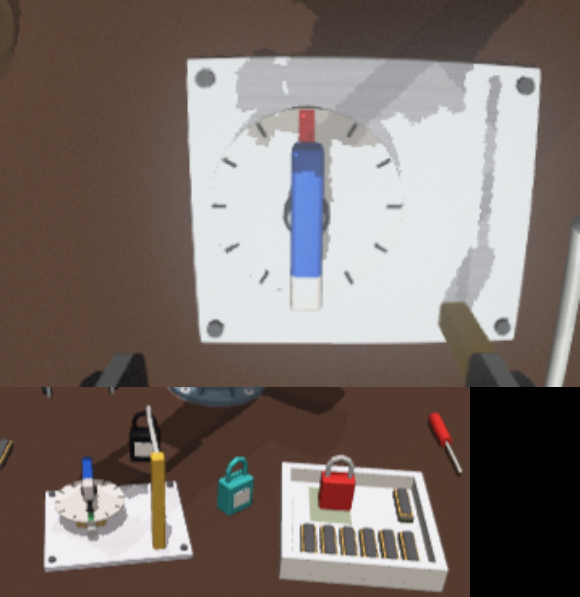

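The bar now lies along the mark line: white end at the green side, 9.6° against the station's ~9.8°. The lock stands upright in the tray.

```bash
python3 -c "
from h import *
print(ctrl.hand_in())"
```

```text
the job is handed in; nothing more can be done
None
```

I handed the job in at about 18.5 s of the 72 s limit; `hand_in()` returned no verdict. The padlock stands upright and released in the tray's near half. The valve was shut with about 0.12 rad (7°) of yield, then opened half a turn, with the bar within about 1° of the green mark. I saw no contact with the loose handles but did not re-measure them.

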